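# Set up the dishing block on an armourer's bench

### The job

Get the dishing block with the round bowl hollow ready for hammering: it is standing on end, so push it over onto its back so that the hollow faces straight up, then push it along the bench until it lies flush and square against the dark wooden bench stop. Only push it - do not pick it up - and leave the trough block standing and the other tools where they are.

Things in the scene. Friction and masses are not known exactly. Their poses are not given: they have to be found in the camera images.
- bowl_block: hardwood block, 60 mm thick (x), 95 wide (y), 140 high (z), 0.56 kg, one round hollow 78 mm across, 18 deep, mid +x face (flat margin above it 31 mm). Origin at the block's centre, x axis out of the hollow face. Starts standing on end (z up, centre 70 mm over the bench), hollow facing roughly away from the robot; on its back x points up, centre at 30 mm
- stop_face (a point): middle of the working face of the bench stop: dark wooden batten 620 mm long (y), 32 high, 44 deep, screwed across the bench between robot and blocks. The point lies on its upright face that looks away from the robot, 16 mm above the bench; x axis points squarely out of that face, towards the blocks
- trough_block: the other dishing block, same wood, same outer size and also standing on end, but its hollow is a straight trough 60 mm wide that runs the whole height and notches the top end; origin at its centre, x axis out of the hollow face. Leave it alone
- rivet_tin: bystander: round tin, 69 mm across, 44 mm high, between the two blocks; origin under its centre
- cold_chisel: bystander: steel chisel lying on the bench in the middle, 165 mm long, 14 mm thick; origin under its middle, x axis along it
- mug: bystander: white mug, 82 mm across, 95 mm high, at the left; origin under its centre
- mallet: bystander: mallet lying down at the right, round head 66 mm across and 90 mm long, handle 250 mm towards its -x; origin under the head
- peen_hammer: bystander: hammer lying down at the left, 300 mm long along its x axis
- pliers: bystander: pliers lying at the right, 190 mm long, 16 mm thick; origin under the pivot
- steel_dish: bystander: round dished steel plate lying dome up, 116 mm across, 28 mm high, beyond the blocks; origin under its centre
There are look-alikes about, which are no part of the job. Leave any green or purple look-alike of the bowl_block alone.

How it is judged:
By the outcome, as a careful person would: the job done as asked, in the order asked, and still so for the second after the job is handed in, with the robot touching nothing.
It also fails if it takes over 64 s, if anything falls off the work surface, if the arm or the gripper's body presses on something with over 40 N, if the wrist force passes 120 N, or if a joint passes its speed limit or range.

### The arm

A 7-joint arm with a two-finger parallel gripper is mounted at the origin on the work surface. World frame = base frame: x ahead of the robot, y to its left, z up, the work surface at z = 0. Lengths are in m, angles in rad, forces in N, time in s.
With the tool pointing down it reaches from about 0.4 to 0.875 m from the base axis. Payload 4.4 kg.
Tool frame: the origin (TCP) lies on the centre line of the jaws, within the pads' length; the fingertips stand 17 mm ahead of it and the grasp point (between the pads) lies 2 mm behind it; z points along the fingers, y is the line along which they close (so a half turn about z gives the same grasp; the last joint's range is limited). The gripper opens to 85 mm and grips with 20 to 120 N. Pads are 22 mm wide; open, the fingers measure 114 mm over their backs; the gripper's body (76 mm by 85 mm) begins 54 mm behind the grasp point. The pads swing forward as they close: fully open they stand 13 mm farther back than shut.
Start: joints at [1.195, 0.628, 0.038, 1.517, -0.027, 0.996, -0.02], TCP at [0.198, -0.619, 0.248] pointing down, gripper open.
Joint ranges: [-3.06, 3.06], [-0.37, 2.12], [-1.25, 1.32], [0.18, 2.47], [-1.1, 4.24], [0.23, 1.98], [-2.94, 2.94]. Speed limits (rad/s): [2.57, 2.57, 3.14, 3.14, 3.14, 3.14, 3.14].

### API

Orientations are given as [roll, pitch, yaw] about the fixed x, y, z axes, in that order (R = Rz(yaw) Ry(pitch) Rx(roll)).
In Python, from workcell import * gives the robot as it stands.
- The arm moves only by the tool jog_arm, never from a script. Its argument "rows" is a list of rows, each a list of 4 numbers: the shift along the tool's x, y, z scaled (see below), then the turn about the tool's z scaled (see below). A call has 1 to 8 rows; each row shifts and turns the commanded pose from where the row before left it, along the tool's axes as they then stand; what a row does not reach is not made up. The controller multiplies each number of a shift by 0.4 m and each number of a turn by pi rad. A row lasts 1/12 s, in which the tool goes at most 41.7 mm and 7.16 degrees, less where a joint would pass 70% of its speed; a pose out of reach is approached as far as the arm can. A call with a number of a shift or a turn outside -1 to 1 is refused whole. A call with a gripper value outside its range is refused whole. "gripper" is the opening in per cent of the stroke, from 0 (shut) to 100 (fully open), set as the call begins (left out, the last holds). The fingers move at their own pace and stop on an object; "squeeze" is the grip in N (left out, the last holds). Time passes only in rows, so rows that do not move let the fingers close. It gives the time, the measured TCP pose, the force, the opening and the grip force at its end, in the units of the state.
- get_state(): the state, without advancing time (a new reading comes with each control period).
- get_image(name): name is "side" or "top" or "wrist"; returns a dict with "img" (420x560x3 uint8, red, green, blue), "range_z" (420x560 float32, m along the optical axis (not along the pixel's ray), 0 where there is no reading), "intrinsics" (3x3 intrinsics, pixels), "distortion" ([k1, k2, p1, p2, k3] as OpenCV has them; the pictures are not rectified), "position" and "attitude" of the camera in the world. Camera axes: x right, y up, looking along -z (the intrinsics and any distortion apply to the point x, -y, -z); pixel columns grow to the right and rows downward; lengths in m; the calibration is good to about 2 mm. A picture is of the moment at which its call begins.
- hand_in(): hands the job in; it is judged then, once.
The state is a dict: "t": time; "joint_positions": joint angles; "qd": joint speeds; "joint_efforts": joint torques, N m; "eef_pos": TCP position; "orientation": TCP orientation; "ft_force": force on the tool from outside, world axes, zero at the start; "moment": the same for the moment, N m; "finger_gap": opening from 0.0 (shut) to 1.0 (fully open); "grasp_force": force on a finger pad.
Only numpy, scipy, OpenCV 4.12 (cv2) and the standard library are available. Lean on these libraries where they do the work, as an engineer would, in place of code of your own. Each camera call takes 0.05 s, during which the arm holds its last target. There are 200 camera calls.

## Working session

There is one attempt and no reset: what is moved stays moved. The work goes in short steps, Python scripts to look and compute and a tool call to move; the robot and the scene stay as the last step left them, time stands still between calls to the robot, and variables do not carry over. Pictures are saved under pics/ and viewed, at most 10 in all, crops included, and the job is handed in when it is done.

Besides the shell and the picture viewer there is one more tool, called after ">>>" by a JSON object that holds its "name" and its "arguments", one argument or row to a line. jog_arm: Moves the arm, as the interface text tells. Shifts and turns lie within -1 to 1; 1 stands for 0.4 m of shift or pi rad of turn. Its arguments: {"type":"object","properties":{"rows":{"type":"array"},"gripper":{"type":"number"},"squeeze":{"type":"number"}},"required":["rows"]}

```bash
mkdir -p pics; cat > h.py <<'E'
from workcell import *
import numpy as np, cv2
from scipy.spatial.transform import Rotation as R
def cam(n):
    d=get_image(n); a=np.array(d["attitude"],float)
    d["R"]=a if a.shape==(3,3) else (R.from_euler('xyz',a).as_matrix() if a.size==3 else R.from_quat(a).as_matrix())
    return d
def pts(d,uv):
    uv=np.array(uv,float).reshape(-1,1,2)
    n=cv2.undistortPoints(uv,np.array(d["intrinsics"]),np.array(d["distortion"]))[:,0]
    return np.c_[n[:,0],-n[:,1],-np.ones(len(n))]@d["R"].T   # ray per unit depth
def world(d,uv):
    uv=np.array(uv).reshape(-1,2); z=d["range_z"][uv[:,1].astype(int),uv[:,0].astype(int)]
    return np.array(d["position"])+pts(d,uv)*z[:,None]
def plane(d,uv,h):
    r=pts(d,uv); p=np.array(d["position"]); return p+r*((h-p[2])/r[:,2])[:,None]
def save(d,f): cv2.imwrite("pics/"+f,cv2.cvtColor(d["img"],cv2.COLOR_RGB2BGR))
E
python3 - <<'E'
from h import *
for n in("top","side"):
    d=cam(n); save(d,n+"0.png"); print(n,d["position"],d["attitude"])
s=get_state();print(s["t"],s["eef_pos"],s["orientation"])
E
```

```text
top [ 0.40243441 -0.00404293  1.27566183] [ 0.14085874 -0.02215744 -1.58635807]
side [0.24362623 0.56271284 0.89311393] [ 6.92078179e-01  5.98630343e-04 -2.61223876e+00]
0.1 [ 0.1980005  -0.61852979  0.24748565] [-3.13985134e+00  4.93159793e-05  3.09780275e-01]
```

View pics/top0.png

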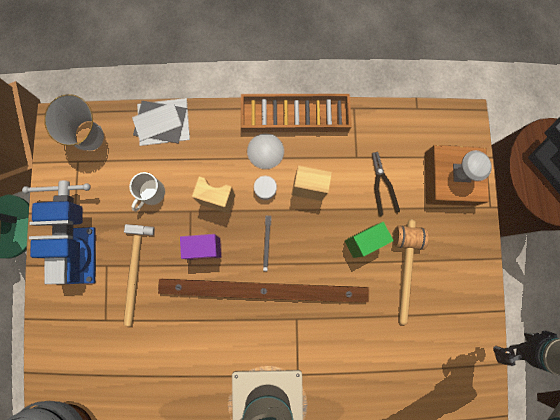

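View pics/side0.png

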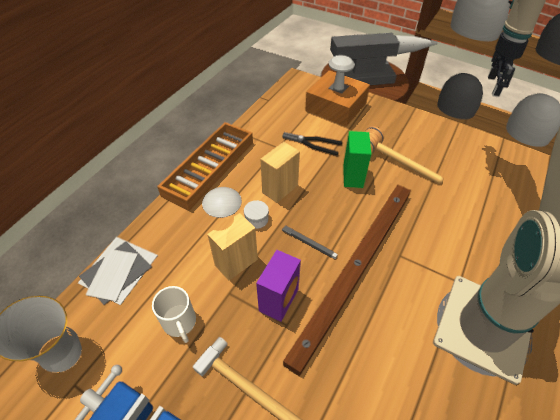

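The top view shows the bowl block at about (313,180), the trough block at (212,192), the stop running from (160,287) to (368,295), green at (370,240) and the chisel at (267,243). The bowl block's top must be pulled towards the robot. I'll measure the blocks and the stop.

```bash
python3 - <<'E'
from h import *
d=cam("top"); vv,uu=np.mgrid[0:420,0:560]; W=world(d,np.c_[uu.ravel(),vv.ravel()]).reshape(420,560,3)
Z=W[...,2]; print("bench z",np.median(Z[200:280,290:340]))
for nm,(u0,u1,v0,v1),lo,hi in [("bowl",(288,338,155,205),.133,.16),("trough",(188,238,170,215),.133,.16),("green",(340,395,215,260),.03,.2),("purple",(170,225,225,265),.03,.2),("chisel",(255,278,212,275),.007,.03),("stop",(150,380,270,310),.025,.045),("tin",(250,280,172,203),.036,.06),("dish",(240,290,130,172),.008,.04)]:
    m=np.zeros(Z.shape,bool); m[v0:v1,u0:u1]=True; m&=(Z>lo)&(Z<hi)
    P=W[m][:,:2].astype(np.float32); r=cv2.minAreaRect(P)
    print(nm,len(P),np.round(np.median(Z[m]),3),np.round(cv2.boxPoints(r),3).tolist(),np.round(r[0],3))
    if nm=="stop":
        im=d["img"]
        # far edge: per column, the uppermost pixel of the mask, on top plane z=.032
        e=[(u,np.where(m[:,u])[0].min()-.5) for u in range(170,360) if m[:,u].any()]
        p=plane(d,np.array(e),.032); k=np.polyfit(p[:,1],p[:,0],1); res=p[:,0]-np.polyval(k,p[:,1])
        g=abs(res)<.003; k=np.polyfit(p[g,1],p[g,0],1); print("stop edge x=",k,"ends y",P[:,1].min(),P[:,1].max(),res.std())
E
```

```text
bench z -7.804507931097326e-05
bowl 743 0.14 [[0.6060000061988831, -0.17499999701976776], [0.6660000085830688, -0.18700000643730164], [0.6850000023841858, -0.09399999678134918], [0.625, -0.0820000022649765]] [ 0.645 -0.134]
trough 650 0.139 [[0.5699999928474426, 0.10999999940395355], [0.6269999742507935, 0.09099999815225601], [0.6570000052452087, 0.18000000715255737], [0.6000000238418579, 0.19900000095367432]] [0.614 0.145]
green 943 0.139 [[0.4309999942779541, -0.2669999897480011], [0.47200000286102295, -0.3529999852180481], [0.527999997138977, -0.32600000500679016], [0.4860000014305115, -0.23999999463558197]] [ 0.479 -0.296]
purple 933 0.14 [[0.43299999833106995, 0.2280000001192093], [0.4390000104904175, 0.12999999523162842], [0.5, 0.1340000033378601], [0.49399998784065247, 0.23199999332427979]] [0.466 0.181]
chisel 258 0.013 [[0.3959999978542328, 0.00800000037997961], [0.4059999883174896, -0.04500000178813934], [0.5659999847412109, -0.014999999664723873], [0.5559999942779541, 0.03700000047683716]] [ 0.481 -0.004]
stop 3208 0.032 [[0.296999990940094, -0.3019999861717224], [0.3440000116825104, -0.30399999022483826], [0.3779999911785126, 0.3149999976158142], [0.3319999873638153, 0.31700000166893005]] [0.338 0.007]
stop edge x= [0.05495221 0.36030756] ends y -0.30348915 0.31618974 0.0009928723399059384
tin 406 0.043 [[0.5960000157356262, -0.0020000000949949026], [0.6439999938011169, -0.04899999871850014], [0.6909999847412109, -0.0010000000474974513], [0.6430000066757202, 0.04600000008940697]] [ 0.644 -0.002]
dish 930 0.019 [[0.7089999914169312, -0.07800000160932541], [0.8309999704360962, -0.07999999821186066], [0.8330000042915344, 0.06700000166893005], [0.7110000252723694, 0.0689999982714653]] [ 0.771 -0.005]
```

>>> {"name": "jog_arm", "arguments": {
  "rows": [
    [0,0,0,0.0323],
    [0,0,0,0.0323],
    [0,0,0,0.0323],
    [0,0,0,0.0323],
    [0,0,0,0.0323],
    [0.0586,-0.0782,0,0],
    [0.0586,-0.0782,0,0],
    [0.0586,-0.0782,0,0]
  ],
  "gripper": 60
}}

```text
t: 0.82
eef_pos: [0.2859, -0.5399, 0.2478]
orientation: [-3.141, 0.0, -0.2]
ft_force: [1.5, -0.6, 0.0]
finger_gap: 0.599
grasp_force: 0.0
```

>>> {"name": "jog_arm", "arguments": {
  "rows": [
    [0.0586,-0.0782,0,0],
    [0.0586,-0.0782,0,0],
    [0.0586,-0.0782,0,0],
    [0.0586,-0.0782,0,0],
    [0.0586,-0.0782,0,0],
    [0.0586,-0.0782,0,0],
    [0.0586,-0.0782,0,0],
    [0.0586,-0.0782,0,0]
  ]
}}

```text
t: 1.48
eef_pos: [0.5196, -0.3306, 0.2481]
orientation: [-3.141, 0.0, -0.197]
ft_force: [0.2, -1.2, -0.6]
finger_gap: 0.604
grasp_force: 0.0
```

>>> {"name": "jog_arm", "arguments": {
  "rows": [
    [0.0586,-0.0782,0,0],
    [0.0586,-0.0782,0,0],
    [0.0586,-0.0782,0,0],
    [0.0586,-0.0782,0,0],
    [0.0586,-0.0782,0,0],
    [0.0586,-0.0782,0,0],
    [0.0586,-0.0782,0,0],
    [0,0,0,0]
  ]
}}

```text
t: 2.15
eef_pos: [0.728, -0.1387, 0.2466]
orientation: [-3.133, -0.002, -0.186]
ft_force: [-0.3, 2.4, -0.8]
finger_gap: 0.604
grasp_force: 0.0
```

>>> {"name": "jog_arm", "arguments": {
  "rows": [
    [0,0,0,0],
    [0,0,0,0],
    [0,0,0,0]
  ]
}}

```text
t: 2.4
eef_pos: [0.7213, -0.1518, 0.2482]
orientation: [3.14, 0.001, -0.2]
ft_force: [-0.4, -0.6, -0.6]
finger_gap: 0.601
grasp_force: 0.0
```

```bash
python3 - <<'E'
from h import *
a=cam("wrist"); save(a,"w1.png")
print(a["position"],a["attitude"],get_state()["eef_pos"],get_state()["orientation"])
E
```

```text
[ 0.78980419 -0.16458688  0.37458631] [-2.81096500e-01 -6.37412282e-04 -1.77083654e+00] [ 0.72137622 -0.15190132  0.24849819] [ 3.14035511e+00  4.26407493e-04 -2.00191356e-01]
```

View pics/w1.png

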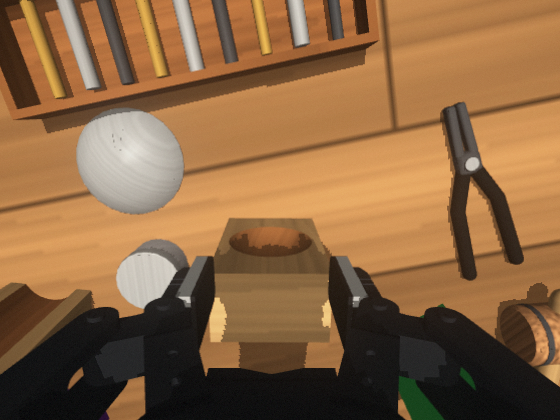

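The wrist view shows the hollow at (270,240) on the far face, with the block square to the tool. Next I lower behind the block and pull its top edge.

>>> {"name": "jog_arm", "arguments": {
  "rows": [
    [0,0,0.0945,0],
    [0,0,0.0945,0],
    [0,0,0.0945,0],
    [0,0,0,0],
    [-0.025,0,0,0],
    [-0.025,0,0,0],
    [-0.025,0,0,0],
    [0,0,0,0]
  ]
}}

```text
t: 3.12
eef_pos: [0.6919, -0.1451, 0.1374]
orientation: [3.141, -0.0, -0.199]
ft_force: [-0.5, 0.6, 0.6]
finger_gap: 0.601
grasp_force: 0.0
```

>>> {"name": "jog_arm", "arguments": {
  "rows": [
    [-0.0125,0,0,0],
    [-0.0125,0,0,0],
    [-0.0125,0,0,0],
    [-0.0125,0,0,0],
    [-0.0125,0,0,0],
    [0,0,0,0]
  ]
}}

```text
t: 3.62
eef_pos: [0.667, -0.1387, 0.1348]
orientation: [-3.142, 0.002, -0.198]
ft_force: [-0.2, 0.7, 0.1]
finger_gap: 0.601
grasp_force: 0.3
```

```bash
cat > side.py <<'E'
import sys
from h import *
d=cam("top"); vv,uu=np.mgrid[0:420,0:560]; W=world(d,np.c_[uu.ravel(),vv.ravel()]).reshape(420,560,3)
save(d,sys.argv[1]+"t.png"); s=cam("side"); save(s,sys.argv[1]+"s.png")
E
python3 side.py a
```

```text
(no output)
```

View pics/as.png

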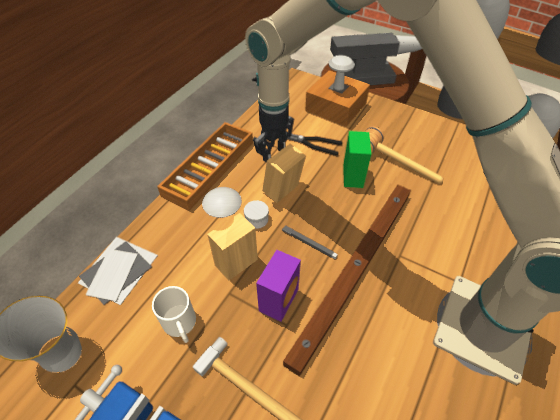

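The block at (285,178) is tilting about its back edge as intended, so I keep going past the balance point.

>>> {"name": "jog_arm", "arguments": {
  "rows": [
    [-0.0125,0,0,0],
    [-0.0125,0,0,0],
    [-0.0125,0,0,0],
    [-0.0125,0,0,0],
    [-0.0125,0,0,0],
    [-0.0125,0,0,0],
    [-0.0125,0,0,0],
    [-0.0125,0,0,0]
  ]
}}

```text
t: 4.38
eef_pos: [0.6285, -0.131, 0.1348]
orientation: [3.142, 0.0, -0.198]
ft_force: [0.2, -0.7, -0.6]
finger_gap: 0.602
grasp_force: 0.0
```

>>> {"name": "jog_arm", "arguments": {
  "rows": [
    [-0.0125,0,0,0],
    [-0.0125,0,0,0],
    [0,0,0,0],
    [0,0,0,0],
    [0,0,0,0],
    [0,0,0,0]
  ]
}}

```text
t: 4.88
eef_pos: [0.6198, -0.1292, 0.135]
orientation: [-3.142, -0.001, -0.198]
ft_force: [-0.9, 0.4, 0.1]
finger_gap: 0.6
grasp_force: 0.0
```

```bash
cat > meas.py <<'E'
from h import *
import sys
d=cam("top"); save(d,sys.argv[1]); vv,uu=np.mgrid[0:420,0:560]; W=world(d,np.c_[uu.ravel(),vv.ravel()]).reshape(420,560,3)
x,y,z=W[...,0],W[...,1],W[...,2]
m=(x>.345)&(x<.72)&(y>-.215)&(y<-.03)&(z>.045)&(z<.075)
n,l,st,_=cv2.connectedComponentsWithStats(m.astype(np.uint8))
k=1+st[1:,4].argmax(); P=W[l==k]
r=cv2.minAreaRect(P[:,:2].astype(np.float32)); print(len(P),np.median(P[:,2]),r,np.round(cv2.boxPoints(r),4).tolist())
s=get_state(); print(s["t"],s["eef_pos"],s["orientation"],s["ft_force"])
E
python3 meas.py b.png
```

```text
93 0.05904695776211111 ((0.585062563419342, -0.07867507636547089), (0.01348812971264124, 0.07712173461914062), 75.31105041503906) [[0.5461000204086304, -0.07540000230073929], [0.6207000017166138, -0.0949999988079071], [0.6241000294685364, -0.08190000057220459], [0.5494999885559082, -0.06239999830722809]]
4.9333 [ 0.61977982 -0.12926185  0.13491785] [ 3.14156469e+00 -3.70999146e-04 -1.97540276e-01] [0.70764169 0.44451423 0.39685601]
```

>>> {"name": "jog_arm", "arguments": {
  "rows": [
    [0.09,0,0,0],
    [0.09,0,0,0],
    [0.07,0,0,0],
    [0,0,0,0],
    [0,0,0,0]
  ]
}}

```text
t: 5.35
eef_pos: [0.7182, -0.149, 0.134]
orientation: [3.141, 0.0, -0.197]
ft_force: [-0.9, -0.5, -1.2]
finger_gap: 0.601
grasp_force: 0.0
```

```bash
python3 meas.py c.png
```

```text
Traceback (most recent call last):
  File "meas.py", line 7, in <module>
    k=1+st[1:,4].argmax(); P=W[l==k]
        ~~~~~~~~~~~~~~~^^
ValueError: attempt to get argmax of an empty sequence
```

View pics/c.png

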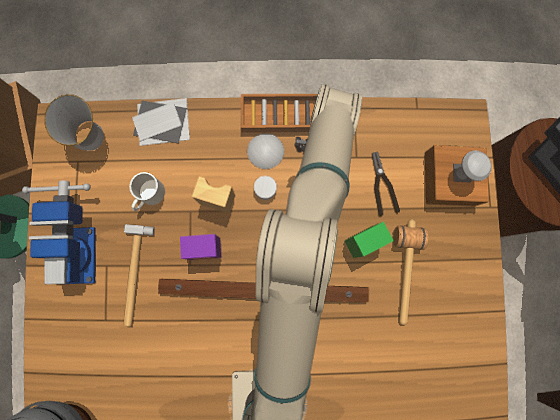

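The arm hides the block from the top camera, so I'll use the side and wrist depth instead.

```bash
cat > meas.py <<'E'
from h import *
import sys
for n in("side","wrist"):
    d=cam(n); save(d,sys.argv[1]+n+".png"); vv,uu=np.mgrid[0:420,0:560]; W=world(d,np.c_[uu.ravel(),vv.ravel()]).reshape(420,560,3)
    x,y,z=W[...,0],W[...,1],W[...,2]
    m=(x>.345)&(x<.72)&(y>-.23)&(y<-.03)&(z>.054)&(z<.066)&(d["range_z"]>0)
    k,l,st,_=cv2.connectedComponentsWithStats(m.astype(np.uint8))
    if k<2: print(n,"none"); continue
    P=W[l==1+st[1:,4].argmax()]
    r=cv2.minAreaRect(P[:,:2].astype(np.float32)); print(n,len(P),np.median(P[:,2]),np.round(r[0],4),np.round(r[1],4),r[2],np.round(cv2.boxPoints(r),4).tolist())
s=get_state(); print(s["t"],s["eef_pos"],s["orientation"],s["ft_force"])
E
python3 meas.py d
```

```text
side 1053 0.05987827211346841 [ 0.5483 -0.1147] [0.0997 0.1426] 77.99712371826172 [[0.4681999981403351, -0.1485999971628189], [0.6075999736785889, -0.17829999327659607], [0.6284000277519226, -0.08070000261068344], [0.48890000581741333, -0.051100000739097595]]
wrist 1127 0.058258868327053875 [ 0.6132 -0.1277] [0.0947 0.0081] 78.5567855834961 [[0.5999000072479248, -0.17329999804496765], [0.6078000068664551, -0.17489999532699585], [0.6266000270843506, -0.08209999650716782], [0.6187000274658203, -0.08049999922513962]]
5.5 [ 0.71617685 -0.14865075  0.13458606] [-3.14156799e+00  1.96775579e-03 -1.97853351e-01] [ 0.55685691  0.77832867 -0.08148578]
```

View pics/dside.png

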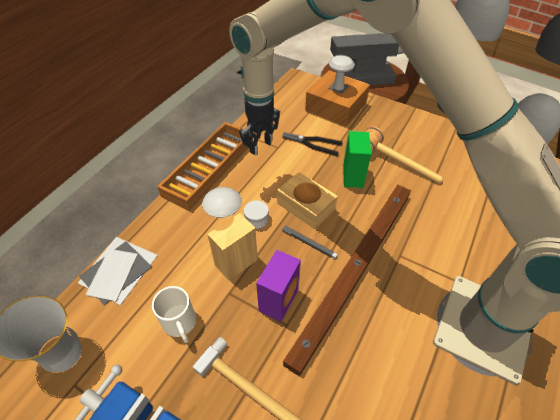

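The block now lies on its back, hollow up at (307,192), centre (0.548,-0.115), yaw about -0.205; the stop's yaw is about -0.055. I turn the tool square to the stop, lower behind the end and push.

>>> {"name": "jog_arm", "arguments": {
  "rows": [
    [-0.025,0,0,-0.0228],
    [-0.025,0,0,-0.0228],
    [0,-0.05,0,0],
    [0,0,0.079,0],
    [0,0,0.079,0],
    [0,0,0.079,0],
    [0,0,0,0],
    [0,0,0,0]
  ]
}}

```text
t: 6.17
eef_pos: [0.6967, -0.1253, 0.039]
orientation: [-3.141, 0.005, -0.055]
ft_force: [1.2, -0.2, 1.1]
finger_gap: 0.6
grasp_force: 0.0
```

>>> {"name": "jog_arm", "arguments": {
  "rows": [
    [-0.03,0,0,0],
    [-0.03,0,0,0],
    [-0.03,0,0,0],
    [-0.0125,0,0,0],
    [-0.0125,0,0,0],
    [-0.0125,0,0,0],
    [-0.0125,0,0,0],
    [-0.0125,0,0,0]
  ]
}}

```text
t: 6.83
eef_pos: [0.6382, -0.1223, 0.0407]
orientation: [3.142, -0.001, -0.054]
ft_force: [-0.8, -0.6, 0.9]
finger_gap: 0.596
grasp_force: 0.0
```

>>> {"name": "jog_arm", "arguments": {
  "rows": [
    [-0.0125,0,0,0],
    [-0.0125,0,0,0],
    [-0.0125,0,0,0],
    [-0.0125,0,0,0],
    [-0.0125,0,0,0],
    [0,0,0,0],
    [0,0,0,0]
  ]
}}

```text
t: 7.42
eef_pos: [0.6122, -0.121, 0.0401]
orientation: [-3.142, 0.002, -0.054]
ft_force: [1.0, 0.4, 0.6]
finger_gap: 0.599
grasp_force: 0.5
```

```bash
python3 meas.py e
```

```text
side 1091 0.05981373386932631 [ 0.539 -0.12 ] [0.1001 0.1628] 81.64471435546875 [[0.451200008392334, -0.15770000219345093], [0.6122999787330627, -0.18129999935626984], [0.626800000667572, -0.08229999989271164], [0.4657000005245209, -0.05869999900460243]]
wrist 6187 0.06051269587227345 [ 0.6052 -0.1199] [0.0788 0.0367] 86.64778137207031 [[0.5845999717712402, -0.15809999406337738], [0.6212000250816345, -0.16030000150203705], [0.6258000135421753, -0.08160000294446945], [0.5892000198364258, -0.0794999971985817]]
7.5167 [ 0.61218053 -0.12129283  0.03999155] [ 3.14128369e+00  1.70400810e-03 -5.43333619e-02] [0.40124829 0.83219992 1.49996394]
```

>>> {"name": "jog_arm", "arguments": {
  "rows": [
    [-0.015,0,0,0],
    [-0.015,0,0,0],
    [-0.015,0,0,0],
    [-0.015,0,0,0],
    [-0.015,0,0,0],
    [-0.015,0,0,0],
    [-0.015,0,0,0],
    [0,0,0,0]
  ]
}}

```text
t: 8.18
eef_pos: [0.569, -0.119, 0.0401]
orientation: [3.141, 0.003, -0.055]
ft_force: [0.1, -0.3, 0.1]
finger_gap: 0.603
grasp_force: 0.0
```

>>> {"name": "jog_arm", "arguments": {
  "rows": [
    [-0.015,0,0,0],
    [-0.015,0,0,0],
    [-0.015,0,0,0],
    [-0.015,0,0,0],
    [-0.015,0,0,0],
    [0,0,0,0],
    [0,0,0,0]
  ]
}}

```text
t: 8.77
eef_pos: [0.5393, -0.1169, 0.04]
orientation: [-3.141, 0.003, -0.055]
ft_force: [0.5, 0.7, -0.0]
finger_gap: 0.602
grasp_force: 0.0
```

```bash
sed -i 's/&(d\["range_z"\]>0)/\&(d["range_z"]>0)\&(x<get_state()["eef_pos"][0]-.009)/' meas.py; python3 meas.py f
```

```text
side 1094 0.05970907580714868 [ 0.4596 -0.12  ] [0.1002 0.1436] 87.43922424316406 [[0.3856000006198883, -0.16680000722408295], [0.5291000008583069, -0.17319999635219574], [0.5335000157356262, -0.07320000231266022], [0.39010000228881836, -0.06669999659061432]]
wrist 4961 0.06056801467247355 [ 0.522  -0.1154] [0.0174 0.0522] 0.042039837688207626 [[0.5133000016212463, -0.0892999991774559], [0.5133000016212463, -0.14149999618530273], [0.5307000279426575, -0.14149999618530273], [0.5307000279426575, -0.0892999991774559]]
8.8667 [ 0.53972918 -0.11693185  0.03986362] [-3.14123630e+00  2.85713814e-03 -5.45889099e-02] [0.00685232 0.88174954 0.14523907]
```

View pics/fside.png

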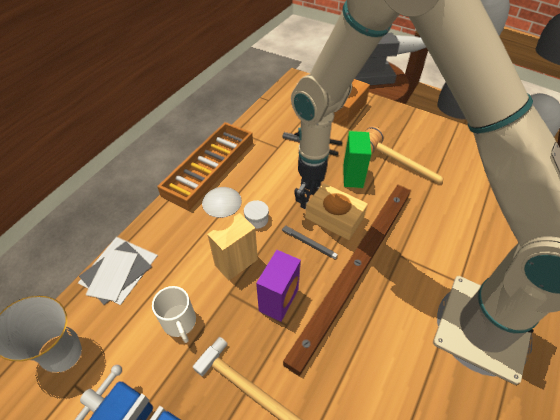

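The block is square to the tool with about 34 mm to go; I finish slowly, watching the force.

>>> {"name": "jog_arm", "arguments": {
  "rows": [
    [-0.0125,0,0,0],
    [-0.0125,0,0,0],
    [-0.0125,0,0,0],
    [-0.0125,0,0,0],
    [-0.0125,0,0,0],
    [0,0,0,0]
  ]
}}

```text
t: 9.37
eef_pos: [0.5144, -0.1156, 0.0401]
orientation: [-3.141, 0.002, -0.055]
ft_force: [-0.2, 0.6, 0.8]
finger_gap: 0.6
grasp_force: 0.2
```

>>> {"name": "jog_arm", "arguments": {
  "rows": [
    [-0.004,0,0,0],
    [-0.004,0,0,0],
    [-0.004,0,0,0],
    [0,0,0,0]
  ]
}}

```text
t: 9.7
eef_pos: [0.5114, -0.1155, 0.0402]
orientation: [3.142, -0.0, -0.054]
ft_force: [2.9, 0.3, -1.2]
finger_gap: 0.601
grasp_force: 1.4
```

>>> {"name": "jog_arm", "arguments": {
  "rows": [
    [-0.003,0,0,0],
    [-0.003,0,0,0],
    [0,0,0,0]
  ]
}}

```text
t: 9.95
eef_pos: [0.509, -0.1153, 0.0402]
orientation: [3.142, -0.0, -0.054]
ft_force: [3.3, 1.1, -1.3]
finger_gap: 0.596
grasp_force: 1.7
```

>>> {"name": "jog_arm", "arguments": {
  "rows": [
    [-0.003,0,0,0],
    [-0.003,0,0,0],
    [0,0,0,0]
  ]
}}

```text
t: 10.2
eef_pos: [0.5064, -0.1152, 0.0402]
orientation: [3.142, -0.0, -0.054]
ft_force: [3.4, -0.9, -1.2]
finger_gap: 0.597
grasp_force: 1.7
```

>>> {"name": "jog_arm", "arguments": {
  "rows": [
    [-0.003,0,0,0],
    [-0.003,0,0,0],
    [0,0,0,0]
  ]
}}

```text
t: 10.45
eef_pos: [0.5049, -0.1152, 0.0403]
orientation: [3.141, -0.002, -0.055]
ft_force: [3.8, 0.2, -1.6]
finger_gap: 0.597
grasp_force: 2.5
```

>>> {"name": "jog_arm", "arguments": {
  "rows": [
    [-0.003,0,0,0],
    [-0.003,0,0,0],
    [0,0,0,0]
  ]
}}

```text
t: 10.7
eef_pos: [0.5048, -0.1154, 0.0407]
orientation: [3.141, -0.006, -0.055]
ft_force: [7.9, -0.7, -2.9]
finger_gap: 0.603
grasp_force: 4.1
```

>>> {"name": "jog_arm", "arguments": {
  "rows": [
    [-0.003,0,0,0],
    [-0.003,0,0,0],
    [0,0,0,0]
  ]
}}

```text
t: 10.95
eef_pos: [0.5047, -0.1154, 0.0412]
orientation: [3.14, -0.011, -0.055]
ft_force: [11.5, -0.6, -1.7]
finger_gap: 0.6
grasp_force: 5.7
```

It has stopped against the batten. One more firm press to square it, then I back off.

>>> {"name": "jog_arm", "arguments": {
  "rows": [
    [-0.004,0,0,0],
    [-0.004,0,0,0],
    [0,0,0,0],
    [0,0,0,0]
  ]
}}

```text
t: 11.28
eef_pos: [0.5047, -0.1154, 0.0418]
orientation: [3.14, -0.017, -0.055]
ft_force: [15.2, 1.1, -0.4]
finger_gap: 0.599
grasp_force: 7.7
```

>>> {"name": "jog_arm", "arguments": {
  "rows": [
    [0.01,0,0,0],
    [0.01,0,0,0],
    [0.05,0,0,0],
    [0.09,0,0,0],
    [0.09,0,0,0],
    [0,0,-0.08,0],
    [0,0,-0.09,0],
    [0,0,-0.09,0]
  ]
}}

```text
t: 11.95
eef_pos: [0.5927, -0.1197, 0.1427]
orientation: [-3.141, 0.009, -0.055]
ft_force: [0.2, -0.7, 0.2]
finger_gap: 0.604
grasp_force: 0.0
```

>>> {"name": "jog_arm", "arguments": {
  "rows": [
    [0,0,-0.09,0],
    [0,0,-0.09,0],
    [0,0.1,0,0],
    [0,0.1,0,0],
    [0,0.1,0,0],
    [0,0.1,0,0],
    [0,0.1,0,0],
    [0,0.1,0,0]
  ]
}}

```text
t: 12.62
eef_pos: [0.5801, -0.3605, 0.215]
orientation: [-3.139, 0.005, -0.055]
ft_force: [0.6, 0.2, -0.6]
finger_gap: 0.6
grasp_force: 0.0
```

>>> {"name": "jog_arm", "arguments": {
  "rows": [
    [-0.07,0.07,0,0],
    [-0.07,0.07,0,0],
    [-0.07,0.07,0,0],
    [-0.07,0.07,0,0],
    [-0.07,0.07,0,0],
    [-0.07,0.07,0,0],
    [0,0,0,0],
    [0,0,0,0]
  ]
}}

```text
t: 13.28
eef_pos: [0.4006, -0.5195, 0.2151]
orientation: [-3.139, 0.005, -0.062]
ft_force: [1.4, 0.3, -1.1]
finger_gap: 0.598
grasp_force: 0.0
```

```bash
python3 meas.py g; python3 - <<'E'
from h import *
d=cam("top"); save(d,"gt.png"); vv,uu=np.mgrid[0:420,0:560]; W=world(d,np.c_[uu.ravel(),vv.ravel()]).reshape(420,560,3)
x,y,z=W[...,0],W[...,1],W[...,2]
m=(x>.33)&(x<.56)&(y>-.22)&(y<-.03)&(z>.05)&(z<.07); P=W[m]
if len(P): r=cv2.minAreaRect(P[:,:2].astype(np.float32)); print(len(P),r,np.round(cv2.boxPoints(r),4).tolist())
cv2.imwrite("pics/gc.png",cv2.resize(cv2.cvtColor(d["img"][150:330,150:430],cv2.COLOR_RGB2BGR),(784,504)))
E
```

```text
side 421 0.05964578014801891 [ 0.3759 -0.1144] [0.0993 0.0404] 86.8299789428711 [[0.3529999852180481, -0.16290000081062317], [0.39329999685287476, -0.16509999334812164], [0.39879998564720154, -0.06599999964237213], [0.35839998722076416, -0.06369999796152115]]
wrist none
13.3833 [ 0.40567482 -0.51648724  0.21522086] [-3.13789155e+00  1.73091046e-03 -5.42862770e-02] [ 0.26243399 -0.3599124   1.16000402]
1326 ((0.4240410625934601, -0.11719974875450134), (0.09592510014772415, 0.14079633355140686), 88.5227279663086) [[0.352400004863739, -0.16329999268054962], [0.49320000410079956, -0.16699999570846558], [0.49570000171661377, -0.07109999656677246], [0.3549000024795532, -0.0674000009894371]]
```

View pics/gc.png

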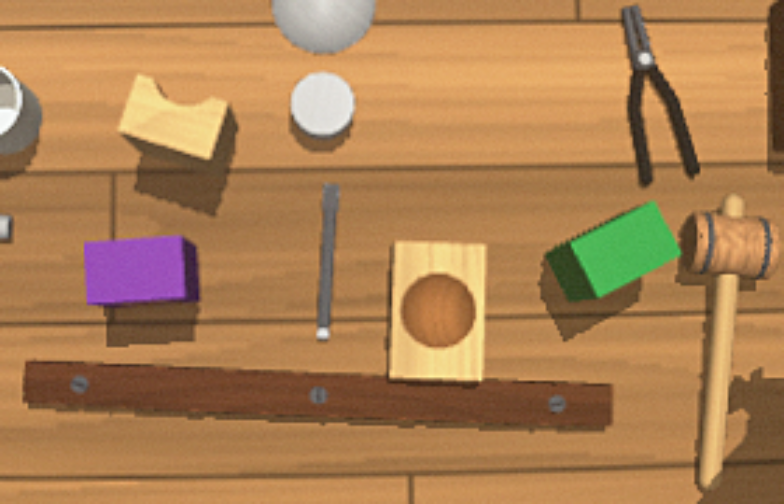

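The block lies hollow-up against the stop at about (437,310) in this crop, with nothing else disturbed. The rectangle fit is coarse, so I'll check squareness with edge line fits before handing in.

```bash
python3 - <<'E'
from h import *
d=cam("top"); vv,uu=np.mgrid[0:420,0:560]; W=world(d,np.c_[uu.ravel(),vv.ravel()]).reshape(420,560,3)
x,y,z=W[...,0],W[...,1],W[...,2]
m=(x>.33)&(x<.56)&(y>-.22)&(y<-.03)&(z>.045)&(z<.07)
def fit(e,h,ax):
    p=plane(d,np.array(e,float),h); k=np.polyfit(p[:,ax],p[:,1-ax],1); return k
us=np.where(m.sum(0)>30)[0][3:-3]; vs=np.where(m.sum(1)>20)[0][3:-3]
print("yaw left", fit([(np.where(m[v])[0].min()-.5,v) for v in vs],.06,0)[0],"right",fit([(np.where(m[v])[0].max()+.5,v) for v in vs],.06,0)[0])
print("far", -fit([(u,np.where(m[:,u])[0].min()-.5) for u in us],.06,1)[0],"near",-fit([(u,np.where(m[:,u])[0].max()+.5) for u in us],.06,1)[0])
E
```

```text
yaw left -0.054561630599182245 right -0.041384449331250094
far -0.011332195980983345 near -0.0685163597240062
```

```bash
python3 -c "
from workcell import *
print(hand_in())"
```

```text
the job is handed in; nothing more can be done
None
```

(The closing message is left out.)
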